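# Draw the long arbor out of its case

### The arm

A 6-joint arm with a two-finger parallel gripper is mounted at the origin on the work surface. World frame = base frame: x ahead of the robot, y to its left, z up, the work surface at z = 0. Lengths are in mm, angles in degrees, forces in N, time in s.
With the tool pointing down it reaches from about 300 to 850 mm from the base axis. Payload 4.2 kg.
Tool frame: the origin (TCP) lies midway between the tips of the shut fingers; the grasp point (between the pads) lies 19 mm behind it (env.grip_point_offset is the distance from the TCP to the grasp point, in mm); z points along the fingers, x is the direction in which the jaws open and shut, and the axes are right-handed (so a half turn about z gives the same grasp; the last joint's range is limited). The gripper opens to 91 mm and grips with 3 to 60 N. Pads are 32 mm wide; open, the fingers measure 118 mm over their backs; the gripper's body (76 mm by 178 mm) begins 60 mm behind the grasp point.
Start: joints at [62.395, 18.312, 89.639, -0, 72.044, -1.146], TCP at [256.202, 514.785, 213.976] pointing down, gripper open.
Joint ranges: [-177.97, 177.97], [-48.28, 115.42], [12.27, 149.76], [-77.06, 257.06], [2.81, 150.46], [-146.56, 146.56]. Speed limits (degrees/s): [147.25, 147.25, 180, 180, 180, 180].

### API

Orientations are given as [roll, pitch, yaw] about the fixed x, y, z axes, in that order (R = Rz(yaw) Ry(pitch) Rx(roll)).
In Python, from workcell import env gives the robot as it stands.
- The arm moves only by the shell command python3 -m pendant 'ROWS' [FORCE]. ROWS is JSON, a list of rows, each an object with "xyz": the shift along the tool's x, y, z in m, a list of three; "roll": the turn about the tool's z in degrees; "jaw": the closure, from 0 (fully open) to 1 (shut). A call has exactly 8 rows; each row is the pose to reach, as a shift and turn from the pose commanded when the call began, along the tool's axes at that moment; what a row does not reach only later rows make up. A row lasts 1/8 s, in which the tool goes at most 62.5 mm and 10.7 degrees, less where a joint would pass 70% of its speed; a pose out of reach is approached as far as the arm can. A call with a gripper value outside its range is refused whole. The fingers move at their own pace and stop on an object; FORCE is the grip in N (left out, the last holds). Time passes only in rows, so rows that repeat a pose let the fingers close, or fill a call up. It gives the time, the measured TCP pose, the force and the opening at its end, in the units of the state.
- env.state(): the state, without advancing time (a new reading comes with each control period).
- env.grab_frame(name): name is "scene" or "top" or "wrist"; returns (picture, depth): 420x560x3 uint8, blue, green, red; 420x560 float32, mm along the optical axis (not along the pixel's ray), 0 where there is no reading.
- env.camera_params(name): a dict with "camera_matrix" (3x3 intrinsics, pixels), "D" ([k1, k2, p1, p2, k3] as OpenCV has them; the pictures are not rectified), "cam_to_world" (4x4, takes a point from camera to world coordinates); the wrist camera has in their place "hand_eye" (4x4, takes a point from camera to tool coordinates, whose origin is the TCP and whose axes are the tool frame's). Camera axes: x right, y up, looking along -z (the intrinsics and any distortion apply to the point x, -y, -z); pixel columns grow to the right and rows downward; lengths in mm; the calibration is good to about 2 mm. A picture is of the moment at which its call begins: read the wrist's pose just before it. camera_params takes no time and is no camera call.
- env.job_done(): hands the job in, once; it reports no verdict.
The state is a dict: "time_s": time; "qpos": joint angles; "qvel": joint speeds; "effort": joint torques, N m; "ee_pos": TCP position; "ee_rot": TCP orientation; "force": force on the tool from outside, world axes, zero at the start; "torque": the same for the moment, N m; "gripper_width": finger opening in mm.
Only numpy, scipy, OpenCV 4.12 (cv2) and the standard library are available. Lean on these libraries where they do the work, as an engineer would, in place of code of your own. Each camera call takes 0.05 s, during which the arm holds its last target. There are 200 camera calls.

### The job

Open the lid of the accessory case fully, until it leans back on its stop, then take the long arbor out: it is longer than the opening beside the fixed shelf, so tilt it nut end up and draw it out at a slant from under the shelf. Finish while still holding it in the gripper, still and over the open case, every part of it at least five centimetres above the case's rim and touching nothing else, and leave the lid open and all other things where they are.

Things in the scene. Friction and masses are not known exactly. Their poses are not given: they have to be found in the camera images.
- case: grey steel case fixed to the table: outside 222 mm (its x) by 302 mm (its y), rim 76 mm high, walls and floor 6 mm. Origin: centre of its underside; x from the front wall (handle side) to the hinge side, y along its length, z up. A fixed shelf covers the -y end of the mouth; open is y = -10 to +145 mm: 155 mm long, 210 mm wide, shorter than the arbor
- shelf_edge (a point): middle of the free edge (underside) of the shelf in the case, at case x = 0, y = -10 mm, 58 mm above the table; the shelf is 4 mm thick (top at 62 mm), spans the case's whole inner width and runs from here to the -y wall. Axes as the case
- cradle_a (a point): floor of the notch of the cream cradle under the shelf (case x = -20, y = -40 mm, 20 mm above the table). Each cradle is 8 mm thick along y; notch 26 mm wide, cheeks 50 mm over their outsides, rising to 32 mm above the table. Axes as the case
- cradle_b (a point): the same for the second cradle, in the open part of the case (case x = -20, y = +48 mm)
- lid (a joint): the case's flat steel lid (6 mm thick, about 0.3-0.42 kg), hinged along the case's +x rim: 0 is shut, 1.83 rad (105 degrees) is fully open resting on its stop. It swings freely: past upright it leans back on the stop, let go before that it falls shut
- lid_handle (a point): centre of the lid's black T handle: a round bar 40 mm long (along the hinge direction, the case's y) and 18 mm thick, on a 12 mm stem, its centre 30 mm above the lid's outer face and 26 mm in from the free edge, mid-length. With the lid shut it lies at case x = -85 mm, 112.5 mm above the table. Its axes turn with the lid
- lid_hinge (a point): the lid's hinge axis at mid-length, at case x = +111 mm, 76.5 mm above the table; the axis runs along the case's y
- arbor: long arbor, 0.4-0.75 kg, 230 mm: round steel shaft 22 mm thick, dark nut 32 mm thick and 42 mm long at one end. Origin on its axis at mid-length; y along the axis to the nut (y = 73 to 115 mm); centre of mass about y = +22 mm. Starts level in the cradles, axis at case x = -20 mm, 31 mm up, nut to the case's +y, middle at case y = -18 to +2 mm, tail under the shelf. May roll about its axis
- arbor_nose (a point): centre of the nut end face of the arbor, on its axis (axes as arbor)
- arbor_tail (a point): centre of the plain end face of the arbor, on its axis (axes as arbor)
- collet_floor: loose steel collet standing on the case's inner floor behind the arbor, 30 mm across and 30 mm high; origin at the centre of its underside. Bystander
- nut_tray: loose dark steel ring nut lying on the shelf inside the case, 34 mm across and 12 mm high; origin under its centre. Bystander
- flap_wheel: dark brown flap sanding wheel lying flat on the table, 90 mm across, 60 mm high plus a stub shaft to 95 mm. Bystander
- chuck_a: upright collet chuck in an 80 mm square cream foot, 149 mm high, on the table to the left. Bystander
- chuck_b: upright collet chuck in an 80 mm square cream foot, 149 mm high, on the table to the right. Bystander
- offcut: plywood offcut 140 x 90 x 18 mm flat on the table. Bystander
- wrench: flat dark steel nut wrench, about 215 mm long and 8 mm thick, on the table between robot and case. Bystander

How it is judged:
By the outcome, as a careful person would: the job done as asked, in the order asked, and still so for the second after the job is handed in, while the arm keeps its last pose, push and grip.
It also fails if it takes over 61 s, if anything falls off the work surface, if the arm or the gripper's body presses on something with over 40 N, if the wrist force passes 120 N, or if a joint passes its speed limit or range.

## Working session

There is one attempt and no reset: what is moved stays moved. The work goes in short steps, Python scripts to look and compute and a shell command to move; the robot and the scene stay as the last step left them, time stands still between calls to the robot, and variables do not carry over. Pictures are saved under pics/ and viewed, about 8 in all and at most 12, crops included, and the job is handed in when it is done.

```bash
ls; mkdir -p pics; cat > h.py <<'E'
import numpy as np, cv2
from workcell import env
from scipy.spatial.transform import Rotation as R
def cam(n):
    p=env.camera_params(n); K=np.array(p["camera_matrix"]); D=np.array(p["D"],float)
    if n=="wrist":
        s=env.state(); T=np.eye(4); T[:3,:3]=R.from_euler('xyz',s["ee_rot"],degrees=True).as_matrix(); T[:3,3]=s["ee_pos"]
        return K,D,T@np.array(p["hand_eye"])
    return K,D,np.array(p["cam_to_world"])
def rays(c,uv):
    K,D,T=c; q=cv2.undistortPoints(np.array(uv,float).reshape(-1,1,2),K,D)[:,0]
    d=np.c_[q[:,0],-q[:,1],-np.ones(len(q))]
    return T[:3,3],d@T[:3,:3].T
def onz(c,uv,z):
    o,d=rays(c,uv); return o+d*((z-o[2])/d[:,2])[:,None]
def bydepth(c,uv,dep):
    o,d=rays(c,uv); return o+d*np.array([dep[int(v),int(u)] for u,v in uv])[:,None]
def grab(n,f):
    c=cam(n); im,d=env.grab_frame(n); cv2.imwrite(f"pics/{f}.png",im); np.savez(f"pics/{f}.npz",d=d,K=c[0],D=c[1],T=c[2]); return c,im,d
def load(f):
    z=np.load(f"pics/{f}.npz"); return (z["K"],z["D"],z["T"]),cv2.imread(f"pics/{f}.png"),z["d"]
E
python3 - <<'E'
from h import *
for n in ("top","scene"):
    c,im,d=grab(n,n+"0"); print(n,c[2].round(2).tolist(),c[1])
print(env.state())
E
```

```text
pics
top [[0.03, 1.0, -0.06, 432.54], [-1.0, 0.03, 0.01, 6.53], [0.01, 0.06, 1.0, 1150.23], [0.0, 0.0, 0.0, 1.0]] [-0.0554108  0.         0.         0.         0.       ]
scene [[-0.69, -0.43, 0.58, 1234.21], [0.72, -0.4, 0.57, 724.89], [-0.01, 0.81, 0.58, 828.79], [0.0, 0.0, 0.0, 1.0]] [-0.1306754  0.         0.         0.         0.       ]
{'time_s': 0.1, 'qpos': array([ 6.23935008e+01,  1.83478040e+01,  8.96984673e+01, -2.93974100e-04,
        7.20407818e+01, -1.14520734e+00]), 'qvel': array([-0.06529256,  0.00936799, -0.24390728, -0.00839181,  0.13043473,
        0.03968783]), 'effort': array([-9.70916881e-04, -4.13333595e+01, -2.32508665e+01,  7.27987709e-02,
        4.21586889e-02, -8.82965901e-05]), 'ee_pos': array([256.01315765, 514.38596019, 213.21249954]), 'ee_rot': array([-1.79998540e+02,  8.70412148e-02,  6.35388001e+01]), 'force': array([-0.58459231, -0.03449516, -0.97582157]), 'torque': array([0.00448299, 0.06118085, 0.01389079]), 'gripper_width': 91.01933831454035}
```

View pics/top0.png

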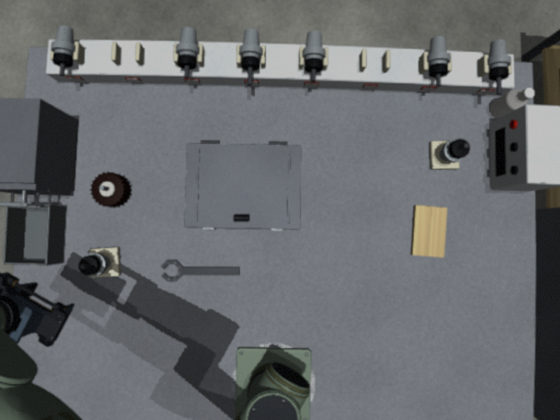

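View pics/scene0.png

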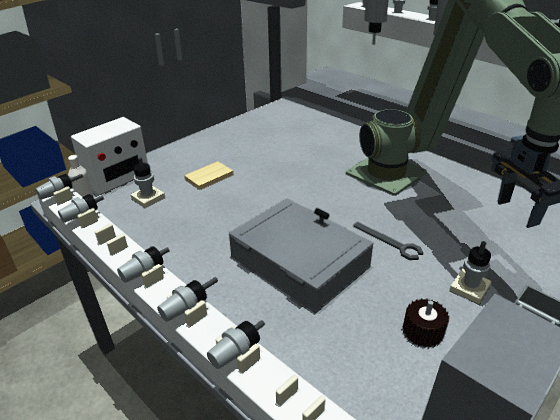

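The top view shows the shut case (pixel corners about 187,143 to 301,230) with its handle at (241,217). The wrench is at (200,270), in front of the case. Next I'll measure the case pose.

```bash
python3 - <<'E'
from h import *
c,im,d=load("top0"); 
g=cv2.cvtColor(im,cv2.COLOR_BGR2GRAY)
print("depths",[bydepth(c,[p],d)[0].round(1).tolist() for p in [(241,180),(241,217),(215,200),(280,200),(150,200)]])
# lid by height map
v,u=np.mgrid[120:250,160:330]; uv=np.c_[u.ravel(),v.ravel()]
P=bydepth(c,uv,d); 
m=((P[:,2]>65)&(P[:,2]<100)).reshape(u.shape).astype(np.uint8)
m=cv2.morphologyEx(m,cv2.MORPH_OPEN,np.ones((7,7)))
cn=max(cv2.findContours(m,cv2.RETR_EXTERNAL,cv2.CHAIN_APPROX_NONE)[0],key=cv2.contourArea)[:,0]+[160,120]
w=onz(c,cn.astype(float),82)[:,:2].astype(np.float32); print("rect",cv2.minAreaRect(w), np.median(P[m.ravel()>0][:,2]))
hm=(g[205:228,225:258]<35).astype(np.uint8); n,l,s,ce=cv2.connectedComponentsWithStats(hm); i=1+np.argmax(s[1:,4]); print(s[i],ce[i]+[225,205], onz(c,[ce[i]+[225,205]],119))
K,D,T=cam("wrist"); print(np.array(env.camera_params("wrist")["hand_eye"]).round(2).tolist(),K.tolist(),env.grip_point_offset)
# scene handle
cs,ims,ds=load("scene0"); g=cv2.cvtColor(ims,cv2.COLOR_BGR2GRAY)
for p in [(321,214)]: print(bydepth(cs,[p],ds))
E
```

```text
depths [[557.5, 99.0, 81.9], [459.5, 92.5, 119.9], [503.0, 165.2, 82.0], [507.9, -4.9, 81.1], [503.5, 363.1, -6.1]]
rect ((545.3729248046875, 94.07957458496094), (235.26817321777344, 302.1697692871094), 0.7952818274497986) 82.27763981407634
[ 9 10 15  6 63] [241.76190476 217.47619048] [[458.35372729  90.63718371 119.        ]]
[[1.0, -0.0, -0.0, -0.09], [-0.0, -0.97, -0.24, -68.21], [-0.0, 0.24, -0.97, -171.14], [0.0, 0.0, 0.0, 1.0]] [[351.39299946797007, 0.0, 282.10170208388763], [0.0, 351.39299946797007, 208.46009939031924], [0.0, 0.0, 1.0]] 18.8
[[466.86502152  97.57991774 117.88542755]]
```

```bash
cat >> h.py <<'E'
def plan(pts):
    s=env.state(); M=R.from_euler('xyz',s["ee_rot"],degrees=True)
    print("ee",s["ee_pos"].round(1),s["ee_rot"].round(2),"w",round(s["gripper_width"],1),"F",s["force"].round(1),"t",s["time_s"])
    for p in pts: print(p,"->",M.inv().apply((np.array(p)-s["ee_pos"])/1000).round(4))
E
python3 -c "
from h import *
plan([[458,91,240]])"
```

```text
ee [256.  514.4 213.2] [-1.800e+02  9.000e-02  6.354e+01] w 91.0 F [-0.6 -0.  -1. ] t 0.1
[458, 91, 240] -> [-0.2891  0.3695 -0.0264]
```

```bash
python3 -m pendant '[{"xyz":[-0.02,0.025,-0.03],"roll":-4,"jaw":0},{"xyz":[-0.055,0.07,-0.03],"roll":-8,"jaw":0},{"xyz":[-0.09,0.115,-0.03],"roll":-12,"jaw":0},{"xyz":[-0.13,0.165,-0.03],"roll":-16,"jaw":0},{"xyz":[-0.17,0.215,-0.03],"roll":-20,"jaw":0},{"xyz":[-0.21,0.267,-0.03],"roll":-24,"jaw":0},{"xyz":[-0.25,0.32,-0.027],"roll":-27,"jaw":0},{"xyz":[-0.288,0.369,-0.027],"roll":-27,"jaw":0}]' 20
python3 -c "
from h import *
c,im,d=grab('wrist','w1'); plan([[458,91,240]])"
```

```text
time_s: 1.1
ee_pos: [454.4, 99.3, 240.7]
ee_rot: [-180.0, -0.0, 90.6]
force: [1.1, 0.8, 0.2]
gripper_width: 90.9
ee [457.5  92.5 240.6] [179.86   0.38  90.26] w 91.1 F [ 3.1 -4.6  0.4] t 1.15
[458, 91, 240] -> [-0.0015  0.0005  0.0007]
```

View pics/w1.png

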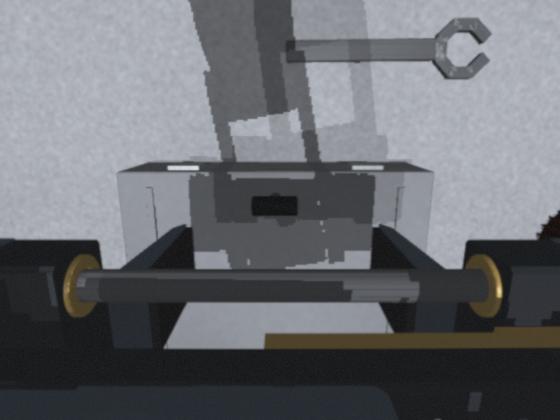

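The wrist view shows the handle at (275,206), clear between the fingers. The lid's front edge is at row ~170.

```bash
python3 - <<'E'
from h import *
c,im,d=load("w1"); g=cv2.cvtColor(im,cv2.COLOR_BGR2GRAY)
hm=(g[190:225,240:310]<30).astype(np.uint8); n,l,s,ce=cv2.connectedComponentsWithStats(hm); i=1+np.argmax(s[1:,4]); x,y,w,h=s[i,:4]+[240,190,0,0]; print(s[i]); 
print("ends",onz(c,[(x,y+h/2),(x+w,y+h/2)],117).round(1).tolist(),onz(c,[ce[i]+[240,190]],119).round(1))
# lid points by depth -> edges
v,u=np.mgrid[150:225,100:450]; uv=np.c_[u.ravel(),v.ravel()]; P=bydepth(c,uv,d).reshape(75,350,3)
print("lidz",np.median(P[45,50:90,2]), np.median(P[45,200:260,2]))
pts=[]
for cu in list(range(140,245,8))+list(range(310,415,8)):
    col=P[:,cu-100,2]; k=np.where(col>74)[0]
    if len(k): pts.append(onz(c,[(cu,150+k[0])],82.5)[0])
pts=np.array(pts); a=np.polyfit(pts[:,1],pts[:,0],1); print("front edge x at y=91:",np.polyval(a,91),"yaw",-np.degrees(np.arctan(a[0])), np.std(pts[:,0]-np.polyval(a,pts[:,1])))
L=[];Rr=[]
for r in range(175,222,4):
    k=np.where(P[r-150,:,2]>74)[0]+100; L.append(onz(c,[(k[0],r)],82.5)[0]); Rr.append(onz(c,[(k[-1],r)],82.5)[0])
L=np.array(L);Rr=np.array(Rr);print("side y",np.median(L[:,1]),np.median(Rr[:,1]),"yaw",[np.degrees(np.arctan(np.polyfit(q[:,0],q[:,1],1)[0])) for q in(L,Rr)])
cs,ims,ds=load("scene0"); g=cv2.cvtColor(ims,cv2.COLOR_BGR2GRAY)
E
```

```text
[ 12   6  45  19 805]
ends [[458.0, 73.4, 117.0], [457.7, 112.2, 117.0]] [[457.3  92.5 119. ]]
lidz 82.8324126816525 82.95389712648188
front edge x at y=91: 431.4274047869538 yaw 0.18979153517273084 3.413907943735866
side y -57.342440367320236 242.16449663505924 yaw [np.float64(1.2785956216219803), np.float64(5.137869212691794)]
```

```bash
python3 -m pendant '[{"xyz":[0,0,0.04],"roll":0,"jaw":0},{"xyz":[0,0,0.08],"roll":0,"jaw":0},{"xyz":[0,0,0.115],"roll":0,"jaw":0},{"xyz":[0,0,0.135],"roll":0,"jaw":0},{"xyz":[0,0,0.1455],"roll":0,"jaw":0.1},{"xyz":[0,0,0.1455],"roll":0,"jaw":0.8},{"xyz":[0,0,0.1455],"roll":0,"jaw":0.8},{"xyz":[0,0,0.1455],"roll":0,"jaw":0.8}]' 25
python3 - <<'E'
from h import *
s=env.state(); p=s["ee_pos"]
H=np.array([653.5,76.5]); r=np.hypot(196,36); a0=np.arctan2(36,196)
pts=[]
for t in np.radians(np.linspace(0,105,17))[1:]:
    a=a0+t; x=H[0]-r*np.cos(a); z=H[1]+r*np.sin(a)-112.5
    pts.append([457.5*0+p[0]+(x-457.5),p[1]+0.0105*(x-457.5),p[2]+z])
plan(pts)
E
```

```text
time_s: 2.15
ee_pos: [454.6, 100.1, 96.3]
ee_rot: [179.9, 0.2, 90.6]
force: [1.8, -14.7, 1.1]
gripper_width: 55.0
ee [454.6 100.1  96.3] [1.799e+02 1.500e-01 9.065e+01] w 55.0 F [  1.8 -14.7   1.1] t 2.15
[np.float64(460.0307734587144), np.float64(100.15464276144003), np.float64(118.46130535935917)] -> [-0.0001  0.0054 -0.0222]
[np.float64(467.9270649385991), np.float64(100.2375538219788), np.float64(139.86345898987844)] -> [-0.0001  0.0134 -0.0435]
[np.float64(478.21760535396686), np.float64(100.34560449634017), np.float64(160.2229377926211)] -> [-0.0002  0.0237 -0.0639]
[np.float64(490.7675429151962), np.float64(100.47737884073308), np.float64(179.27294215925826)] -> [-0.0002  0.0363 -0.0829]
[np.float64(505.41241769390024), np.float64(100.63115002590948), np.float64(196.76383241320838)] -> [-0.0003  0.051  -0.1004]
[np.float64(521.9603167785137), np.float64(100.80490296629792), np.float64(212.46640019829033)] -> [-0.0004  0.0675 -0.116 ]
[np.float64(540.1943891859044), np.float64(100.99636072657552), np.float64(226.1748721263241)] -> [-0.0004  0.0858 -0.1297]
[np.float64(559.87568
[... 396 characters left out ...]
(101.88628909472173), np.float64(257.91373373656234)] -> [-0.0006  0.1706 -0.1613]
[np.float64(647.7027743870742), np.float64(102.1251987711878), np.float64(259.554106732771)] -> [-0.0006  0.1934 -0.1629]
[np.float64(670.4944654926505), np.float64(102.36451152779635), np.float64(258.58332575456865)] -> [-0.0006  0.2162 -0.1619]
[np.float64(693.0258727899363), np.float64(102.60109130441785), np.float64(255.014112344941)] -> [-0.0006  0.2387 -0.1583]
[np.float64(715.001734759702), np.float64(102.83183785510039), np.float64(248.8932390538613)] -> [-0.0006  0.2607 -0.1521]
[np.float64(736.1340699942195), np.float64(103.05372737506282), np.float64(240.30091651012384)] -> [-0.0006  0.2818 -0.1435]
```

The jaws closed about 7 mm off centre, because the first move was rate-limited and fell short. I'll open them a little, recentre and grip again.

```bash
python3 -m pendant '[{"xyz":[0,0,0],"roll":0,"jaw":0.25},{"xyz":[-0.004,0.0015,0],"roll":0,"jaw":0.25},{"xyz":[-0.0075,0.003,0],"roll":0,"jaw":0.25},{"xyz":[-0.0075,0.003,0],"roll":0,"jaw":0.8},{"xyz":[-0.0075,0.003,0],"roll":0,"jaw":0.8},{"xyz":[-0.0075,0.003,0],"roll":0,"jaw":0.8},{"xyz":[-0.0075,0.003,0],"roll":0,"jaw":0.8},{"xyz":[-0.0075,0.003,0],"roll":0,"jaw":0.8}]' 25
```

```text
time_s: 3.15
ee_pos: [457.0, 92.5, 95.4]
ee_rot: [-180.0, 0.2, 90.6]
force: [0.2, -5.8, -0.1]
gripper_width: 39.9
```

```bash
python3 -m pendant '[{"xyz":[0,0.0055,-0.0222],"roll":0,"jaw":0.8},{"xyz":[0,0.0134,-0.0436],"roll":0,"jaw":0.8},{"xyz":[0,0.0237,-0.0639],"roll":0,"jaw":0.8},{"xyz":[0,0.0362,-0.083],"roll":0,"jaw":0.8},{"xyz":[0,0.0509,-0.1005],"roll":0,"jaw":0.8},{"xyz":[0,0.0674,-0.1162],"roll":0,"jaw":0.8},{"xyz":[0,0.0857,-0.1299],"roll":0,"jaw":0.8},{"xyz":[0,0.1053,-0.1415],"roll":0,"jaw":0.8}]'
```

```text
time_s: 4.15
ee_pos: [561.0, 93.6, 236.6]
ee_rot: [-179.7, 0.1, 90.6]
force: [-1.4, -2.7, -4.8]
gripper_width: 39.5
```

```bash
python3 -m pendant '[{"xyz":[0,0.0209,-0.0092],"roll":0,"jaw":0.8},{"xyz":[0,0.0427,-0.0159],"roll":0,"jaw":0.8},{"xyz":[0,0.0651,-0.0201],"roll":0,"jaw":0.8},{"xyz":[0,0.0879,-0.0217],"roll":0,"jaw":0.8},{"xyz":[0,0.1107,-0.0207],"roll":0,"jaw":0.8},{"xyz":[0,0.1332,-0.0171],"roll":0,"jaw":0.8},{"xyz":[0,0.1552,-0.0109],"roll":0,"jaw":0.8},{"xyz":[0,0.174,-0.0033],"roll":0,"jaw":0.8}]'
```

```text
time_s: 5.15
ee_pos: [737.7, 95.5, 241.4]
ee_rot: [179.9, 0.1, 90.5]
force: [0.7, -1.7, 3.7]
gripper_width: 39.8
```

```bash
python3 -m pendant '[{"xyz":[0,0,0],"roll":0,"jaw":0.2},{"xyz":[0,0,0],"roll":0,"jaw":0},{"xyz":[0,0,-0.03],"roll":0,"jaw":0},{"xyz":[0,0,-0.07],"roll":0,"jaw":0},{"xyz":[0,0,-0.11],"roll":0,"jaw":0},{"xyz":[0,-0.05,-0.12],"roll":0,"jaw":0},{"xyz":[0,-0.11,-0.12],"roll":0,"jaw":0},{"xyz":[0,-0.17,-0.12],"roll":0,"jaw":0}]'
python3 -m pendant '[{"xyz":[0,-0.04,0],"roll":5,"jaw":0},{"xyz":[0,-0.06,0],"roll":15,"jaw":0},{"xyz":[0,-0.07,0],"roll":25,"jaw":0},{"xyz":[0,-0.07,0],"roll":35,"jaw":0},{"xyz":[0,-0.07,0],"roll":45,"jaw":0},{"xyz":[0,-0.07,0],"roll":55,"jaw":0},{"xyz":[0,-0.07,0],"roll":65,"jaw":0},{"xyz":[0,-0.07,0],"roll":75,"jaw":0}]'
python3 -c "
from h import *
grab('top','top1'); grab('scene','scene1');c,im,d=grab('wrist','w2'); plan([[523,150,300]])"
```

```text
time_s: 6.15
ee_pos: [563.7, 94.9, 360.7]
ee_rot: [180.0, -0.0, 90.6]
force: [0.0, 0.7, 0.4]
gripper_width: 91.2
time_s: 7.15
ee_pos: [495.3, 94.2, 360.7]
ee_rot: [-180.0, -0.0, 15.2]
force: [-0.4, -0.1, 0.7]
gripper_width: 90.9
ee [495.6  94.2 360.7] [-1.7999e+02 -3.0000e-02  1.5720e+01] w 91.2 F [ 0.3  0.4 -0.4] t 7.3
[523, 150, 300] -> [ 0.0415 -0.0463  0.0607]
```

View pics/w2.png

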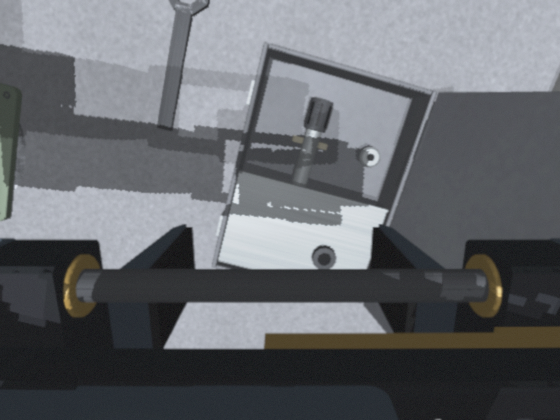

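View pics/scene1.png

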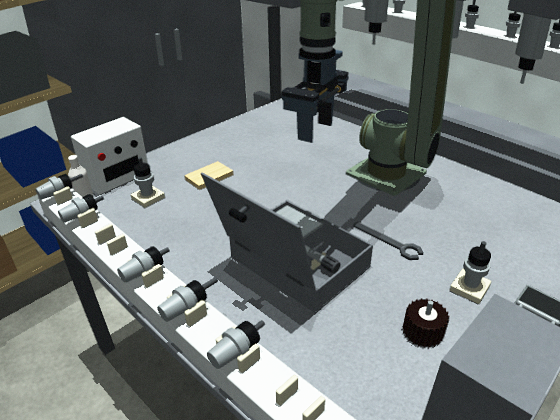

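The lid leans open on its stop. In the wrist view the nut runs from about (320,97) to (312,132), the cradle is at (312,143), the shaft goes under the shelf edge near (302,185), and the collet is at (369,156).

```bash
python3 - <<'E'
from h import *
c,im,d=load("w2")
names=dict(shelf_edgeL=(243,172),shelf_edgeR=(384,206),rimNW=(267,46),rimNE=(434,94),collet=(369,155),traynut_shelf=(290,240),nut0=(321,100),nut1=(319,110),nut2=(316,122),sh0=(309,158),sh1=(305,172),sh2=(303,180))
for k,p in names.items(): print(k,bydepth(c,[p],d)[0].round(1))
v,u=np.mgrid[85:190,280:345]; uv=np.c_[u.ravel(),v.ravel()]; P=bydepth(c,uv,d)
C=np.array([542.5,93.5]); y=np.radians(.6); M=np.array([[np.cos(y),np.sin(y)],[-np.sin(y),np.cos(y)]])
Q=np.c_[(P[:,:2]-C)@M.T,P[:,2]]
for lo in range(-8,130,6):
    m=(Q[:,1]>=lo)&(Q[:,1]<lo+6)&(Q[:,2]>34)&(abs(Q[:,0]+20)<28)
    if m.sum()>2: q=Q[m]; print(lo,m.sum(),"x",q[:,0].min().round(1),q[:,0].max().round(1),"top",np.percentile(q[:,2],95).round(1),"xmid at top",np.median(q[q[:,2]>q[:,2].max()-3][:,0]).round(1))
big=cv2.resize(im[60:230,220:420],None,fx=3,fy=3,interpolation=cv2.INTER_CUBIC); cv2.imwrite("pics/w2c.png",big)
E
```

```text
shelf_edgeL [445.3  81.5  64.9]
shelf_edgeR [648.2  85.6  49.2]
rimNW [436.8 238.8  76.4]
rimNE [650.5 241.6  76.3]
collet [607.2 147.5  37.9]
traynut_shelf [532.4   5.2  61.9]
nut0 [520. 199.  48.]
nut1 [521.4 186.2  46.1]
nut2 [521.9 170.2  47.8]
sh0 [527.3 121.1  41.2]
sh1 [527.6 100.8  40.5]
sh2 [528.   89.3  41.5]
-8 60 x -27.8 -8.0 top 42.5 xmid at top -18.2
-2 62 x -28.2 -8.5 top 43.0 xmid at top -18.4
4 58 x -27.6 -8.0 top 42.8 xmid at top -18.1
10 63 x -28.3 -7.6 top 42.8 xmid at top -19.6
16 60 x -28.4 -8.5 top 42.9 xmid at top -18.0
22 63 x -28.2 -8.3 top 43.1 xmid at top -17.8
28 64 x -28.0 -7.8 top 42.6 xmid at top -18.1
34 62 x -28.1 -8.2 top 42.3 xmid at top -17.7
40 66 x -28.3 -3.2 top 42.7 xmid at top -18.0
46 71 x -41.4 4.6 top 42.5 xmid at top -18.0
52 64 x -27.7 -7.7 top 42.5 xmid at top -18.0
58 63 x -27.9 -8.5 top 42.5 xmid at top -18.1
64 83 x -33.4 -3.6 top 47.4 xmid at top -18.7
70 102 x -34.5 -3.2 top 48.4 xmid at top -18.2
76 104 x -34.3 -1.4 top 48.3 xmid at top -18.4
82 105 x -34.2 -3.0 top 48.5 xmid at top -18.3
88 105 x -34.0 -3.4 top 48.3 xmid at top -17.9
94 105 x -34.8 -3.2 top 48.1 xmid at top -18.3
100 105 x -33.4 -2.7 top 48.2 xmid at top -18.3
106 42 x -33.0 -4.0 top 47.1 xmid at top -19.1
```

View pics/w2c.png

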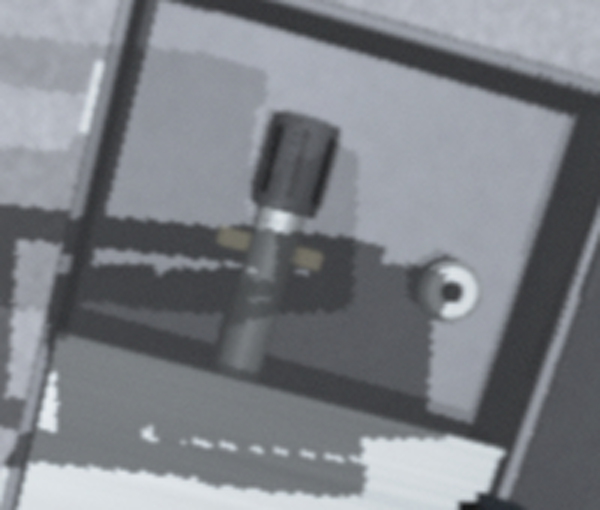

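```bash
python3 -m pendant '[{"xyz":[0.016,-0.023,0.03],"roll":4,"jaw":0.35},{"xyz":[0.032,-0.046,0.07],"roll":9,"jaw":0.35},{"xyz":[0.048,-0.069,0.12],"roll":14.6,"jaw":0.35},{"xyz":[0.048,-0.069,0.16],"roll":14.6,"jaw":0.35},{"xyz":[0.048,-0.069,0.2],"roll":14.6,"jaw":0.35},{"xyz":[0.048,-0.069,0.23],"roll":14.6,"jaw":0.35},{"xyz":[0.048,-0.069,0.24],"roll":14.6,"jaw":0.35},{"xyz":[0.048,-0.069,0.24],"roll":14.6,"jaw":0.35}]' 15
python3 -c "
from h import *
c,im,d=grab('wrist','w3'); plan([[523.6,173.5,18]])"
```

```text
time_s: 8.3
ee_pos: [524.2, 173.5, 120.6]
ee_rot: [-180.0, 0.0, 1.0]
force: [0.0, 0.4, 0.5]
gripper_width: 59.3
ee [524.8 173.7 121.3] [-1.7996e+02 -1.0000e-01  9.9000e-01] w 59.3 F [ 0.1  0.  -0.1] t 8.35
[523.6, 173.5, 18] -> [-0.0014  0.0002  0.1033]
```

View pics/w3.png

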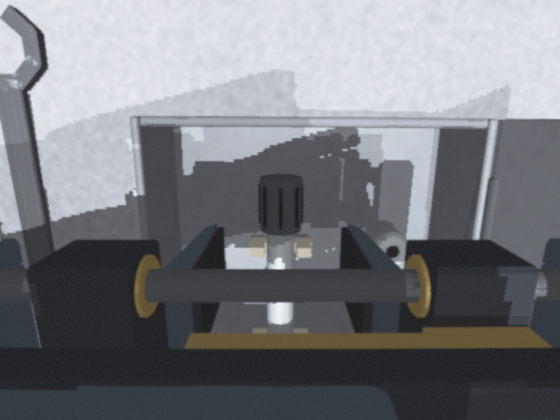

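The nut (259–303, 177–232) is centred between the fingers, so I'll descend and grip.

```bash
python3 -m pendant '[{"xyz":[0,0,0.03],"roll":0,"jaw":0.35},{"xyz":[0,0,0.06],"roll":0,"jaw":0.35},{"xyz":[0,0,0.085],"roll":0,"jaw":0.35},{"xyz":[-0.0005,0,0.1025],"roll":0,"jaw":0.35},{"xyz":[-0.0005,0,0.1025],"roll":0,"jaw":0.8},{"xyz":[-0.0005,0,0.1025],"roll":0,"jaw":0.8},{"xyz":[-0.0005,0,0.1025],"roll":0,"jaw":0.8},{"xyz":[-0.0005,0,0.1025],"roll":0,"jaw":0.8}]' 15

```

```text
time_s: 9.35
ee_pos: [524.0, 173.7, 18.9]
ee_rot: [-180.0, -0.1, 0.9]
force: [-2.0, -0.6, 5.1]
gripper_width: 31.3
```

```bash
python3 -m pendant '[{"xyz":[0,0,-0.004],"roll":0,"jaw":0.8},{"xyz":[0,0,-0.008],"roll":0,"jaw":0.8},{"xyz":[0,0,-0.012],"roll":0,"jaw":0.8},{"xyz":[0,0,-0.016],"roll":0,"jaw":0.8},{"xyz":[0,0,-0.02],"roll":0,"jaw":0.8},{"xyz":[0,0,-0.025],"roll":0,"jaw":0.8},{"xyz":[0,0,-0.03],"roll":0,"jaw":0.8},{"xyz":[0,0,-0.03],"roll":0,"jaw":0.8}]' 15
python3 - <<'E'
from h import *
print(env.state()["force"].round(1),env.state()["torque"].round(2))
c,im,d=grab('scene','s2'); cv2.imwrite('pics/s2c.png',cv2.resize(im[180:300,240:400],None,fx=4,fy=4,interpolation=cv2.INTER_CUBIC))
c,im,d=grab('wrist','w4')
v,u=np.mgrid[60:265,240:320]; uv=np.c_[u.ravel(),v.ravel()]; P=bydepth(c,uv,d)
for lo in range(70,240,6):
    m=(P[:,1]>=lo)&(P[:,1]<lo+6)&(abs(P[:,0]-524)<8)&(P[:,2]>20)
    if m.sum()>2: print(lo,m.sum(),P[m][:,2].max().round(1))
E
```

```text
time_s: 10.35
ee_pos: [524.1, 173.8, 48.4]
ee_rot: [-180.0, -0.1, 0.9]
force: [-0.3, 0.6, -4.5]
gripper_width: 31.9
[-0.3  0.6 -4.5] [ 0.16  0.08 -0.01]
178 218 79.7
184 439 81.3
190 481 82.1
196 923 81.5
202 243 61.8
238 678 219.3
```

View pics/s2c.png

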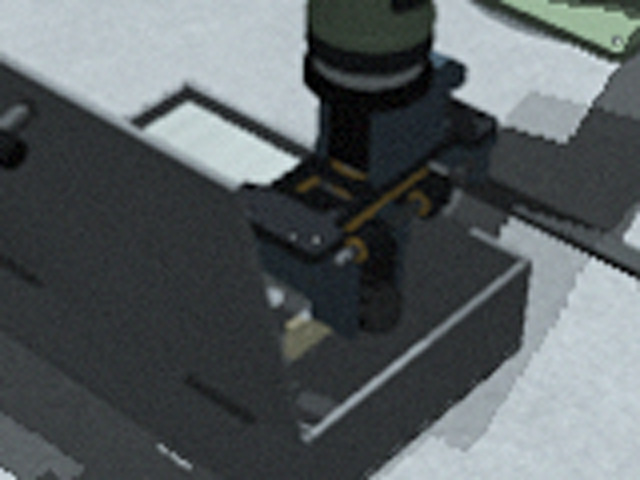

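```bash
python3 - <<'E'
import numpy as np
# arbor axis param: grip (yg,zg), tail 201 behind, nose 29 ahead, nut starts 13 behind the grip
def clear(yg,zg,a):
    c,s=np.cos(a),np.sin(a); t=np.tan(a)
    zb=lambda y: zg+(y-yg)*t-11/c
    yt,zt=yg-201*c,zg-201*s
    fl=zt-11*c-6
    cr=min([zb(y)-20 for y in(-44,-36) if y>yt+11*s]+[99])
    if yt-11*s<-36 and yt+11*s>-44: cr=min(cr,zt-11*c-20)
    sh=58-(zg+(-10-yg)*t+11/c) if yt-11*s<-10 else 99
    ye,ze=yg+29*c+16*s, zg+29*s-16*c   # lower nose corner
    w=99
    if ye>143:
        ys=np.linspace(yg-13*c,ye,50); zz=zg+(ys-yg)*t-16/c; m=(ys>143)&(ys<153); w=zz[m].min()-76 if m.any() else 99
    cb=min(zb(44)-20,99) if yt<44 else 99
    return fl,cr,sh,w,cb
for yg in range(80,181,10):
    best=None
    for zg in np.arange(31,190,1.):
        for a in np.radians(np.arange(0,60,.5)):
            f=clear(yg,zg,a); m=min(f[:4]); 
            if yg+18>143: m=min(m,zg-12-76)
            if best is None or m>best[0]: best=(m,zg,np.degrees(a),f)
    print(yg,"m %.1f zg %.0f a %.1f"%best[:3],np.round(best[3],1),"TCPz",best[1]-12)
E
```

```text
80 m 8.0 zg 39 a 0.0 [22.  8.  8. 99.  8.] TCPz 27.0
90 m 8.0 zg 39 a 0.0 [22.  8.  8. 99.  8.] TCPz 27.0
100 m 10.2 zg 189 a 56.0 [10.2 99.  12.4 99.  66.3] TCPz 177.0
110 m 13.9 zg 189 a 54.0 [13.9 99.  15.5 99.  59.4] TCPz 177.0
120 m 17.5 zg 189 a 52.0 [ 17.8  99.   17.5 117.   53.9] TCPz 177.0
130 m 23.0 zg 189 a 49.5 [ 23.   99.   99.  103.9  51.4] TCPz 177.0
140 m 33.1 zg 189 a 45.0 [33.1 99.  99.  93.7 57.4] TCPz 177.0
150 m 44.1 zg 189 a 40.5 [44.1 99.  99.  86.5 64. ] TCPz 177.0
160 m 56.0 zg 189 a 36.0 [56.  99.  99.  85.6 71.1] TCPz 177.0
170 m 73.0 zg 189 a 30.0 [73.  99.  99.  99.  83.6] TCPz 177.0
180 m 95.9 zg 189 a 22.5 [95.9 99.  99.  99.  99. ] TCPz 177.0
```

```bash
python3 - <<'E'
import numpy as np
def clear(yg,zg,a):
    c,s=np.cos(a),np.sin(a); t=np.tan(a)
    zb=lambda y: zg+(y-yg)*t-11/c
    yt,zt=yg-201*c,zg-201*s
    low=zt-11*c-6
    for y in(-44,-36):
        if y>yt+11*s: low=min(low,zb(y)-20)
    if yt-11*s<-36 and yt+11*s>-44: low=min(low,zt-11*c-20)
    sh=58-(zg+(-10-yg)*t+11/c) if yt-11*s<-10 else 99
    ye=yg+29*c+16*s; w=99
    if ye>144:
        ys=np.linspace(yg-13*c,ye,50); zz=zg+(ys-yg)*t-16/c; m=(ys>144)&(ys<152); w=zz[m].min()-76 if m.any() else 99
    if yg+18>144: w=min(w,zg-12-76)
    return low,sh,w
A=np.radians(np.arange(0,75,.25))
for yg in range(80,176,5):
    out=[]
    for zg in np.arange(40,150,2.):
        al=None
        for a in A:
            f=clear(yg,zg,a)
            if f[0]<0: break      # passive: turns tail-down until first contact
            al=(a,f)
        if al and min(al[1][1:])>=0: out.append("%d:%d/%d/%d"%(zg,np.degrees(al[0]),al[1][1],al[1][2]))
    print(yg," ".join(out[::2][:12]))
E
```

```text
80 40:4/13/99 44:5/12/99 48:7/11/99 52:9/9/99 56:11/8/99 60:12/6/99 64:13/4/99 68:14/2/99 72:16/0/99
85 40:3/13/99 44:5/12/99 48:7/10/99 52:9/9/99 56:10/8/99 60:12/7/99 64:13/5/99 68:14/3/99 72:16/1/99
90 40:3/13/99 44:5/12/99 48:7/11/99 52:8/10/99 56:10/8/99 60:12/8/99 64:13/6/99 68:14/4/99 72:16/3/99 76:17/1/99
95 40:3/13/99 44:5/12/99 48:6/11/99 52:8/10/99 56:10/9/99 60:11/8/99 64:13/6/99 68:14/6/99 72:16/4/99 76:17/2/99 80:18/1/99
100 40:3/13/99 44:5/12/99 48:6/11/99 52:8/10/99 56:9/9/99 60:11/8/99 64:12/7/99 68:14/6/99 72:15/5/99 76:17/4/99 80:18/2/99 84:19/1/99
105 40:3/13/99 44:4/12/99 48:6/11/99 52:7/10/99 56:9/9/99 60:10/8/99 64:12/7/99 68:13/6/99 72:14/5/99 76:16/4/99 80:18/3/99 84:19/2/99
110 40:3/13/99 44:4/12/99 48:6/12/99 52:7/10/99 56:9/9/99 60:10/9/99 64:12/8/99 68:13/6/99 72:14/6/99 76:16/4/99 80:17/3/99 84:18/3/99
115 84:18/3/0 88:19/2/5 92:20/0/9 96:21/0/14
120 86:18/3/1 90:19/2/5 94:20/1/10 98:21/0/14
125 88:18/2/1 92:19/2/6 96:20/1/10 100:21/0/14
130 90:18/3/1 94:19/1/6 98:20/1/10 102:21/0/14
135 90:18/3/0 94:19/2/4 98:20/1/8 102:21/0/12 138:32/0/49 144:40/21/54 
[... 525 characters left out ...]
/17 122:32/26/20 126:33/27/23 130:34/29/27 134:36/31/30 138:37/33/33 142:39/99/37
160 100:24/23/1 104:26/24/4 108:27/25/8 112:28/25/11 116:29/26/15 120:31/28/18 124:32/30/21 128:34/31/25 132:35/33/28 136:37/99/32 140:38/99/35 144:40/99/38
165 88:20/24/0 92:22/24/4 96:23/25/8 100:24/25/12 104:26/27/16 108:27/27/20 112:28/28/24 116:29/29/28 120:31/31/32 124:32/99/36 128:34/99/40 132:35/99/44
170 88:20/26/0 92:22/26/4 96:23/27/8 100:24/27/12 104:26/29/16 108:27/30/20 112:28/31/24 116:29/99/28 120:31/99/32 124:32/99/36 128:34/99/40 132:35/99/44
175 88:20/28/0 92:22/28/4 96:23/29/8 100:24/30/12 104:26/31/16 108:27/99/20 112:28/99/24 116:29/99/28 120:31/99/32 124:32/99/36 128:34/99/40 132:35/99/44
```

```bash
python3 -m pendant '[{"xyz":[0,-0.004,-0.003],"roll":0,"jaw":0.8},{"xyz":[0,-0.008,-0.0065],"roll":0,"jaw":0.8},{"xyz":[0,-0.012,-0.0105],"roll":0,"jaw":0.8},{"xyz":[0,-0.016,-0.0145],"roll":0,"jaw":0.8},{"xyz":[0,-0.02,-0.0185],"roll":0,"jaw":0.8},{"xyz":[0,-0.025,-0.0225],"roll":0,"jaw":0.8},{"xyz":[0,-0.03,-0.0265],"roll":0,"jaw":0.8},{"xyz":[0,-0.035,-0.03],"roll":0,"jaw":0.8}]'
python3 - <<'E'
from h import *
s=env.state();print(s["force"].round(1),s["torque"].round(2))
c,im,d=grab('wrist','w5')
v,u=np.mgrid[60:265,240:320]; uv=np.c_[u.ravel(),v.ravel()]; P=bydepth(c,uv,d)
for lo in range(190,260,4):
    m=(P[:,1]>=lo)&(P[:,1]<lo+4)&(abs(P[:,0]-524)<5)&(P[:,2]>20)&(P[:,2]<150)
    if m.sum()>2: print(lo,m.sum(),np.percentile(P[m][:,2],90).round(1))
E
```

```text
time_s: 11.45
ee_pos: [523.1, 208.8, 78.1]
ee_rot: [-180.0, -0.0, 0.9]
force: [-0.8, -0.4, -3.7]
gripper_width: 31.6
[-0.8 -0.4 -3.7] [ 0.02  0.1  -0.  ]
214 46 109.6
218 175 111.1
222 190 111.9
226 205 112.8
230 387 111.3
234 332 100.8
238 294 89.7
242 364 76.1
```

View pics/w5.png

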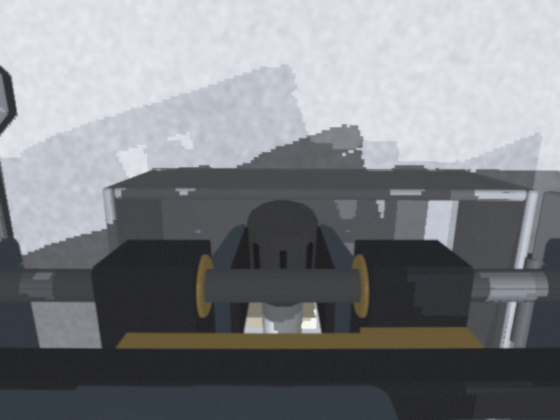

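The wrist view and depth data show the nut end tilted up about 17° with no slip, 6–8 mm above the rim. I'll keep drawing it out along the slant.

```bash
python3 -m pendant '[{"xyz":[0,-0.005,-0.0025],"roll":0,"jaw":0.8},{"xyz":[0,-0.01,-0.005],"roll":0,"jaw":0.8},{"xyz":[0,-0.015,-0.007],"roll":0,"jaw":0.8},{"xyz":[0,-0.02,-0.009],"roll":0,"jaw":0.8},{"xyz":[0,-0.025,-0.012],"roll":0,"jaw":0.8},{"xyz":[0,-0.03,-0.017],"roll":0,"jaw":0.8},{"xyz":[0,-0.035,-0.024],"roll":0,"jaw":0.8},{"xyz":[0,-0.04,-0.031],"roll":0,"jaw":0.8}]'
python3 - <<'E'
from h import *
s=env.state();print(s["force"].round(1),s["torque"].round(2))
c,im,d=grab('wrist','w6')
v,u=np.mgrid[60:265,240:320]; uv=np.c_[u.ravel(),v.ravel()]; P=bydepth(c,uv,d)
for lo in range(230,300,4):
    m=(P[:,1]>=lo)&(P[:,1]<lo+4)&(abs(P[:,0]-524)<5)&(P[:,2]>20)&(P[:,2]<200)
    if m.sum()>2: print(lo,m.sum(),np.percentile(P[m][:,2],90).round(1))
E
```

```text
time_s: 12.5
ee_pos: [522.5, 248.9, 109.4]
ee_rot: [-180.0, -0.0, 0.9]
force: [0.2, 0.6, -4.7]
gripper_width: 31.3
[ 0.2  0.6 -4.7] [0.04 0.05 0.05]
258 154 144.9
262 197 146.5
266 341 145.6
270 314 138.9
274 282 132.5
278 186 126.0
```

```bash
python3 -m pendant '[{"xyz":[0,0,0],"roll":0,"jaw":0.8},{"xyz":[0,-0.007,-0.005],"roll":0,"jaw":0.8},{"xyz":[0,-0.014,-0.01],"roll":0,"jaw":0.8},{"xyz":[0,-0.021,-0.016],"roll":0,"jaw":0.8},{"xyz":[0,-0.024,-0.026],"roll":0,"jaw":0.8},{"xyz":[0,-0.024,-0.036],"roll":0,"jaw":0.8},{"xyz":[0,-0.024,-0.048],"roll":0,"jaw":0.8},{"xyz":[0,-0.024,-0.06],"roll":0,"jaw":0.8}]' 45
python3 - <<'E'
from h import *
s=env.state();print(s["force"].round(1),s["torque"].round(2))
c,im,d=grab('wrist','w7')
v,u=np.mgrid[60:265,240:320]; uv=np.c_[u.ravel(),v.ravel()]; P=bydepth(c,uv,d)
for lo in range(250,320,4):
    m=(P[:,1]>=lo)&(P[:,1]<lo+4)&(abs(P[:,0]-524)<5)&(P[:,2]>90)&(P[:,2]<300)
    if m.sum()>2: print(lo,m.sum(),np.percentile(P[m][:,2],90).round(1))
E
```

```text
time_s: 13.55
ee_pos: [522.1, 272.3, 169.9]
ee_rot: [-180.0, -0.0, 0.9]
force: [0.5, -0.5, -3.2]
gripper_width: 30.5
[ 0.5 -0.5 -3.2] [ 0.13  0.04 -0.04]
278 13 203.3
282 168 205.7
286 218 207.0
290 344 205.0
294 311 198.4
298 271 192.0
302 149 185.8
```

```bash
python3 -m pendant '[{"xyz":[0,0,-0.02],"roll":0,"jaw":0.8},{"xyz":[0,0,-0.045],"roll":0,"jaw":0.8},{"xyz":[0,0,-0.07],"roll":0,"jaw":0.8},{"xyz":[0,0,-0.095],"roll":0,"jaw":0.8},{"xyz":[0,0,-0.12],"roll":0,"jaw":0.8},{"xyz":[0,0,-0.145],"roll":0,"jaw":0.8},{"xyz":[0,0,-0.165],"roll":0,"jaw":0.8},{"xyz":[0,0,-0.18],"roll":0,"jaw":0.8}]'
python3 - <<'E'
from h import *
s=env.state();print(s["force"].round(1),s["torque"].round(2))
c,im,d=grab('scene','s3')
E
```

```text
time_s: 14.6
ee_pos: [522.0, 272.3, 350.0]
ee_rot: [-180.0, -0.0, 0.9]
force: [0.3, 0.1, -4.3]
gripper_width: 31.4
[ 0.3  0.1 -4.3] [ 0.19  0.05 -0.06]
```

View pics/s3.png

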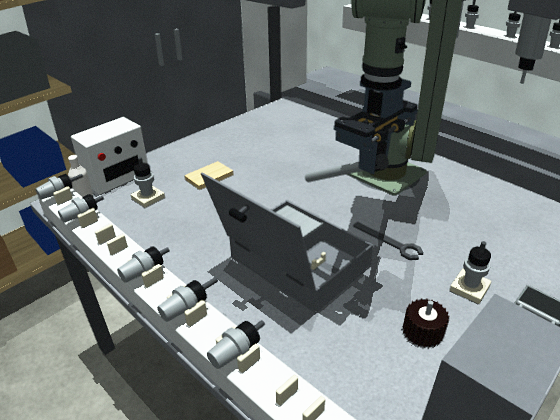

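```bash
python3 -m pendant '[{"xyz":[0,0.006,0],"roll":0,"jaw":0.8},{"xyz":[0,0.018,0],"roll":0,"jaw":0.8},{"xyz":[0,0.032,0],"roll":0,"jaw":0.8},{"xyz":[0,0.046,0],"roll":0,"jaw":0.8},{"xyz":[0,0.06,0],"roll":0,"jaw":0.8},{"xyz":[0,0.07,0],"roll":0,"jaw":0.8},{"xyz":[0,0.075,0],"roll":0,"jaw":0.8},{"xyz":[0,0.075,0],"roll":0,"jaw":0.8}]'
cat > chk.py <<'E'
from h import *
import sys
c,im,d=grab('scene',sys.argv[1])
s=env.state(); print("t",s["time_s"],s["ee_pos"].round(1),"F",s["force"].round(1),"qv",abs(s["qvel"]).max().round(2),"w",s["gripper_width"].round(1))
v,u=np.mgrid[20:300:1,230:460:1]; uv=np.c_[u.ravel(),v.ravel()]; P=bydepth(c,uv,d); p=s["ee_pos"]
m=(abs(P[:,0]-p[0])<20)&(P[:,1]<p[1]-25)&(P[:,1]>p[1]-260)&(P[:,2]>110)&(P[:,2]<p[2]+40)
Q=P[m]; a=np.polyfit(Q[:,1],Q[:,2],1); print(m.sum(),"tilt",np.degrees(np.arctan(a[0])).round(2),"tail y",np.percentile(Q[:,1],1).round(1),"zmin",np.percentile(Q[:,2],1).round(1))
E
python3 chk.py s4
python3 -m pendant '[{"xyz":[0,0,0],"roll":0,"jaw":0.8},{"xyz":[0,0,0],"roll":0,"jaw":0.8},{"xyz":[0,0,0],"roll":0,"jaw":0.8},{"xyz":[0,0,0],"roll":0,"jaw":0.8},{"xyz":[0,0,0],"roll":0,"jaw":0.8},{"xyz":[0,0,0],"roll":0,"jaw":0.8},{"xyz":[0,0,0],"roll":0,"jaw":0.8},{"xyz":[0,0,0],"roll":0,"jaw":0.8}]'
python3 chk.py s5; python3 -c "
from h import *
grab('top','top2')
for a,b in (('top1','top2'),('scene1','s5')):
    A,B=[cv2.GaussianBlur(load(x)[1],(5,5),0) for x in(a,b)]
a=load('s5')[1][40:360,180:480]; b=load('top2')[1][90:300,90:470]
b=cv2.resize(b,None,fx=1.2,fy=320/210); cv2.imwrite('pics/fin.png',np.hstack([a,b]))"
```

```text
time_s: 15.65
ee_pos: [523.3, 197.2, 348.9]
ee_rot: [-180.0, -0.0, 0.9]
force: [0.4, 0.4, -3.9]
gripper_width: 31.3
time_s: 16.7
ee_pos: [523.3, 197.4, 348.8]
ee_rot: [-180.0, -0.0, 0.9]
force: [-0.4, -0.1, -4.0]
gripper_width: 31.6Traceback (most recent call last):
  File "chk.py", line 4, in <module>
    s=env.state(); print("t",s["time_s"],s["ee_pos"].round(1),"F",s["force"].round(1),"qv",abs(s["qvel"]).max().round(2),"w",s["gripper_width"].round(1))
                                                                                                                             ^^^^^^^^^^^^^^^^^^^^^^^^
AttributeError: 'float' object has no attribute 'round'
Traceback (most recent call last):
  File "chk.py", line 4, in <module>
    s=env.state(); print("t",s["time_s"],s["ee_pos"].round(1),"F",s["force"].round(1),"qv",abs(s["qvel"]).max().round(2),"w",s["gripper_width"].round(1))
                                                                                                                             ^^^^^^^^^^^^^^^^^^^^^^^^
AttributeError: 'float' object has no attribute 'round'
```

View pics/fin.png

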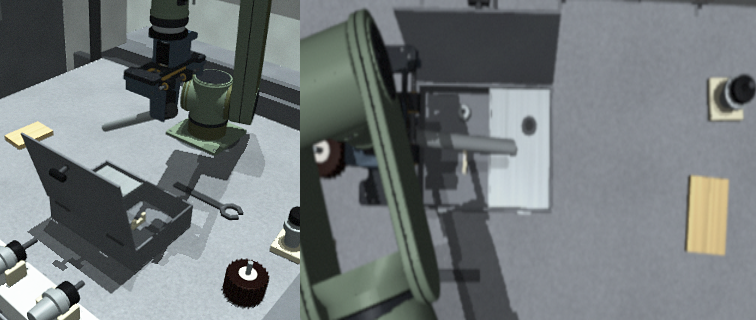

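Both views show the arbor hanging tilted in the gripper over the open case. The collet, ring nut, wrench and other items look undisturbed. Next I'll check clearance, stillness and any change in the bystanders.

```bash
python3 - <<'E'
from h import *
p=env.state()["ee_pos"]
for f in("s4","s5"):
    c,im,d=load(f); v,u=np.mgrid[20:300,230:460]; P=bydepth(c,np.c_[u.ravel(),v.ravel()],d)
    m=(abs(P[:,0]-p[0])<20)&(P[:,1]<p[1]-30)&(P[:,1]>p[1]-200)&(P[:,2]>120)&(P[:,2]<p[2]+10)
    Q=P[m]; print(m.sum(),"tilt",np.degrees(np.arctan(np.polyfit(Q[:,1],Q[:,2],1)[0])).round(2),"tail y",np.percentile(Q[:,1],1).round(1),"zmin",Q[:,2].min().round(1))
a,b=load("s4")[1],load("s5")[1]; print("diff px s4/s5",(cv2.absdiff(a,b).max(2)>40).sum())
# collet, ring nut now vs w2 (top view, by depth)
for f in("top1","top2"):
    c,im,d=load(f); v,u=np.mgrid[90:260,150:330]; P=bydepth(c,np.c_[u.ravel(),v.ravel()],d)
    for nm,x,y,lo,hi in(("collet",607,147,26,48),("ring",560,20,68,90)):
        m=(abs(P[:,0]-x)<40)&(abs(P[:,1]-y)<40)&(P[:,2]>lo)&(P[:,2]<hi); print(f,nm,m.sum(),P[m].mean(0).round(1) if m.any() else None)
E
```

```text
450 tilt 30.88 tail y 25.7 zmin 250.3
450 tilt 30.87 tail y 25.5 zmin 247.9
diff px s4/s5 25
top1 collet 0 None
top1 ring 126 [582.1  -4.4  73.7]
top2 collet 107 [613.3 146.3  35.1]
top2 ring 127 [582.2  -4.   73.8]
```

```bash
python3 -c "
from h import *
print(env.job_done()); print(env.state()['force'].round(1))"
```

```text
the job is handed in; nothing more can be done
None
the job is handed in; nothing more can be done
```

The lid is open and leaning on its stop, and the long arbor is out, held still in the gripper over the open case. I handed the job in at about 17 s; no verdict is reported.

**How it went:** I gripped the T handle by its ends and swung the lid round its arc to the stop. I then took the arbor by its nut, let the tail swing down as I lifted, and drew it out from under the shelf on a slant of about 13° to 32°. After that I lifted it clear, with the grip raised to 45 N, and brought it back over the case.

**Last checks:**
- **Clearance:** the arbor's lowest point is about 248 mm above the table, so about 170 mm above the rim. It touches nothing but the gripper.
- **Stillness:** its tilt stayed at 30.9° over the last second, and the two pictures taken then were almost identical.
- **Other things:** the ring nut measured within 0.5 mm of where it was before the draw. The lid, wrench, flap wheel, chucks and offcut look undisturbed.

**Problems and doubts:**
- The first grip on the handle was about 7 mm off centre and pushed sideways with about 15 N. I opened the jaws and recentred before lifting.
- The collet was hidden in the earlier top view, so I could only compare it roughly with a wrist-camera reading; it agreed to about 6 mm.

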